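Lift the loaded slide cassette out of the scanner drawer

TASK

The slide scanner has finished its run: pull its loading drawer fully out, pinch together the two side catches of the cassette that carries glass slides, and lift that cassette straight up and level, at least 10 cm clear of its bay. Leave the empty cassette latched in its bay and the other things on the bench where they are. Finish while still holding the loaded cassette still in the air by its pinched catches, with the drawer left out; do not put it down.

Things in the scene. Friction and masses are not known exactly. Their poses are not given: they have to be found in the camera images.
- scanner: White benchtop slide scanner with a grey drawer front, fixed, 284 mm wide (y), 250 mm deep, 118 mm high, with an optics tower on its rear half that rises to 200 mm and begins 117 mm behind the front. Origin at bench height under the middle of its front face; +x points into the scanner (away from the robot), +y to its left. Its yaw is also the yaw of drawer, bays and cassettes.
- drawer (a joint): Loading drawer in the scanner's lower front: 0 m shut, 0.150 m fully out at its stop. It slides along the scanner's -x, needs about 2.5 N and stays where it is left. Its front panel is 12 mm thick, up to 100 mm above the bench; behind it a flat tray (top 22 mm above the bench) carries two cassette bays side by side, open above and at the sides once the drawer is out.
- drawer_pull (a point): Middle of the drawer's horizontal steel pull bar, moving with the drawer: 10 mm thick, 100 mm long along the scanner's y, its axis 78 mm above the bench and 45 mm in front of the drawer panel, held by a 10 mm post at each end, so that there is an open gap of 40 mm (x) by 90 mm (y) behind it.
- bay_left (a point): Centre of the floor of the left (+y) bay, moving with the drawer: 62 mm behind the scanner's front face when shut, 54 mm left of the middle, 22 mm above the bench. Each bay has low guides round the cassette's foot (1 mm play) and, 29 mm either side (y), an aluminium keeper lip 30 mm long (x) whose top is 27.5 mm above the bay floor.
- bay_right (a point): The same for the right (-y) bay, 54 mm right of the middle.
- loaded: The cassette to lift, in either bay: grey, 86 mm long (x), 36 mm wide (y), end plates 30 mm high, with nine glass slides with white ends standing on edge in it (tops 40 mm up), and a 30 mm wide yoke over its middle that reaches 60 mm, with a black catch on its +y and its -y side. Origin at the centre of its underside, axes as the scanner's. Mass 0.17 to 0.31 kg.
- loaded_pads (a point): Midpoint between the finger pads of the loaded cassette's two sprung catches, 45 mm above its underside. The ribbed pads face +y and -y, are 24 mm wide (x), span 34 to 56 mm above the underside, and measure 62 mm over both at rest, 50 mm when both are pinched in. A hook below each pad sits under the bay's keeper lip until that catch is pinched.
- empty: The other cassette, of the same shape and latched in the other bay, but with no slides in it. Origin at the centre of its underside.
- loaded_catch_left (a joint): Travel of the loaded cassette's +y catch: 0 sprung out (hooked), 0.006 m fully pinched in; its hook is clear of the lip from 0.004 m. Spring 3 N at rest, 8 N fully in.
- loaded_catch_right (a joint): The same for the -y catch.
- beaker: Bystander: clear beaker, 54 mm across, 68 mm high, loose, to the left of the drawer's path. Origin at the centre of its underside.
- tally_counter: Bystander: small white round tally counter, 65x45x26 mm, loose, to the right of the drawer's path. Origin at the centre of its underside.
- vial: Bystander: small vial with a white cap, 21 mm across, 48 mm high, loose, at the right of the scanner. Origin at the centre of its underside.

How it is judged:
By the outcome, as a careful person would: the job done as asked, in the order asked, and still so for the second after the job is handed in, while the arm keeps its last pose, push and grip.
It also fails if it takes over 40 s, if anything falls off the work surface, if the arm or the gripper's body presses on something with over 40 N, if the wrist force passes 120 N, or if a joint passes its speed limit or range.

ROBOT

A 7-joint arm with a two-finger parallel gripper is mounted at the origin on a cart in front of the work surface, level with it; the furniture and walls round the work are solid. World frame = base frame: x ahead of the robot, y to its left, z up, the work surface at z = 0. Lengths are in m, angles in rad, forces in N, time in s.
With the tool pointing down it reaches from about 0.35 to 0.9 m from the base axis. Payload 7.2 kg.
Tool frame: the origin (TCP) lies between the finger pads; the fingertips stand 8 mm ahead of it and the grasp point (between the pads) lies 11 mm behind it; z points along the fingers, x is the direction in which the jaws open and shut, and the axes are right-handed (so a half turn about z gives the same grasp; the last joint's range is limited). The gripper opens to 88 mm and grips with 3 to 60 N. Pads are 20 mm wide; open, the fingers measure 115 mm over their backs; the gripper's body (75 mm by 178 mm) begins 61 mm behind the grasp point.
Start: joints at [1.103, 0.411, -0.013, 1.596, 0.006, 1.134, -0.082], TCP at [0.243, -0.576, 0.231] pointing down, gripper open.
Joint ranges: [-2.95, 2.95], [-0.29, 1.99], [-1.47, 1.44], [0.14, 2.54], [-1.03, 4.17], [0.13, 1.85], [-2.86, 2.86]. Speed limits (rad/s): [2.39, 2.39, 3.01, 3.01, 3.14, 3.14, 3.14].

INTERFACE

Orientations are given as a unit quaternion [w, x, y, z].
In Python, from plant import r gives the robot as it stands.
- The arm moves only by the tool play_rows, never from a script. Its argument "commands" is a list that holds one entry, the list of rows, each a list of 7 numbers: the shift along the tool's x, y, z in mm, then the turn, a rotation vector about the tool's x, y, z in rad, then the closure, from -1 (fully open) to 1 (shut). A call has 1 to 12 rows; each row shifts and turns the commanded pose from where the row before left it, along the tool's axes as they then stand; what a row does not reach is not made up. A row lasts 1/12 s, in which the tool goes at most 41.7 mm and 7.16 degrees, less where a joint would pass 70% of its speed; a pose out of reach is approached as far as the arm can. A call with a gripper value outside its range is refused whole. The fingers move at their own pace and stop on an object; "newtons" is the grip in N (left out, the last holds). Time passes only in rows, so rows that do not move let the fingers close. It gives the time, the measured TCP pose, the force and the opening at its end, in the units of the state.
- r.state(): the state, without advancing time (a new reading comes with each control period).
- r.camera(name): name is "side" or "top"; returns the picture (420x560x3 uint8, red, green, blue); there is no depth.
- r.camera_info(name): a dict with "fx", "fy", "cx", "cy" (pixels), "rvec" (rotation vector, rad) and "tvec" (3), from world to camera coordinates, as OpenCV has them. Camera axes: x right, y down, z forward; pixel columns grow to the right and rows downward; lengths in m; the calibration is good to about 2 mm. A picture is of the moment at which its call begins. camera_info takes no time and is no camera call.
- r.close_job(): hands the job in, once; it reports no verdict.
The state is a dict: "time_s": time; "joint_positions": joint angles; "joint_velocities": joint speeds; "tau": joint torques, N m; "position": TCP position; "tcp_rot": TCP orientation; "wrist_force": force on the tool from outside, world axes, zero at the start; "moment": the same for the moment, N m; "width": finger opening in m.
Only numpy, scipy, OpenCV 4.12 (cv2) and the standard library are available. Lean on these libraries where they do the work, as an engineer would, in place of code of your own. Each camera call takes 0.05 s, during which the arm holds its last target. There are 200 camera calls.

## Working session

There is one attempt and no reset: what is moved stays moved. The work goes in short steps, Python scripts to look and compute and a tool call to move; the robot and the scene stay as the last step left them, time stands still between calls to the robot, and variables do not carry over. Pictures are saved under pics/ and viewed, about 8 in all and at most 12, crops included, and the job is handed in when it is done.

Besides the shell and the picture viewer there is one more tool, called in YAML: its name, and indented under it one key for each argument. play_rows: Moves the arm, as the interface text tells. Its arguments: {"type":"object","properties":{"commands":{"type":"array"},"newtons":{"type":"number"}},"required":["commands"]}

```bash
mkdir -p pics; ls; python3 - <<'E'
from plant import r
import cv2
for n in("top","side"):
    cv2.imwrite(f"pics/{n}0.png",r.camera(n)[:,:,::-1]); print(n,r.camera_info(n))
print(r.state())
E
```

```text
pics
top {'fx': 546.5601054820897, 'fy': 546.5601054820897, 'cx': 284.25391865142507, 'cy': 208.23311394890052, 'rvec': array([ 2.15363028, -2.10149313,  0.21388319]), 'tvec': array([0.06576412, 0.59859568, 1.15628863])}
side {'fx': 447.512688380461, 'fy': 447.512688380461, 'cx': 275.0573544535554, 'cy': 208.38959039805107, 'rvec': array([ 1.84966104, -1.80908265,  0.6366345 ]), 'tvec': array([0.09513885, 0.5467357 , 0.57252902])}
{'time_s': 0.1, 'joint_positions': array([ 1.10280998,  0.41182767, -0.01272513,  1.59696016,  0.00561086,
        1.13430247, -0.08219885]), 'joint_velocities': array([-0.00080728, -0.00281004,  0.0004906 , -0.00279725, -0.00068518,
        0.00019649, -0.00051856]), 'tau': array([ 2.86185110e-03, -5.89098322e+01,  6.43930770e-01, -2.91713458e+01,
       -5.37942059e-02,  1.44941101e-02,  4.45587818e-05]), 'position': array([ 0.24305767, -0.57531497,  0.22988834]), 'tcp_rot': array([-3.57903859e-04,  8.33444498e-01, -5.52602691e-01, -6.37348849e-04]), 'wrist_force': array([-1.10921186,  0.98698744,  0.1354452 ]), 'moment': array([0.03529198, 0.01936546, 0.00452848]), 'width': 0.08792284295479233}
```

View pics/top0.png

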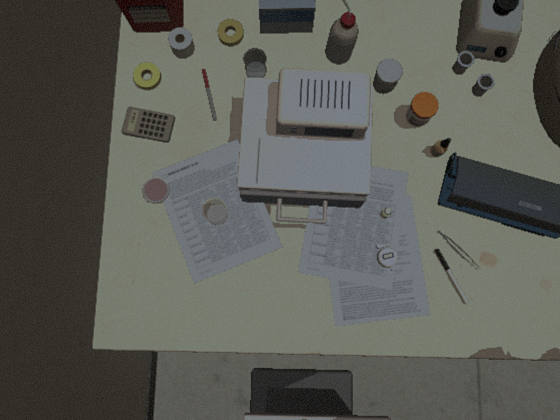

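View pics/side0.png

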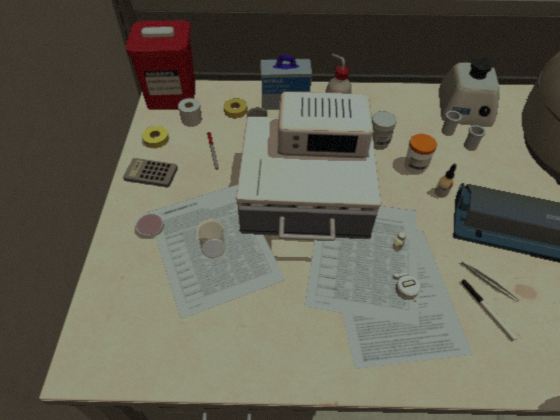

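The top view shows the scanner, with its front edge around (239,190)-(369,200) and the pull bar around (277..326, 220). The beaker is near (215,211) and the counter near (387,257). Next I'll enlarge both views to get accurate pixels.

```bash
cat > h.py <<'E'
import numpy as np, cv2
from plant import r
def cam(n):
    c=r.camera_info(n); K=np.array([[c['fx'],0,c['cx']],[0,c['fy'],c['cy']],[0,0,1.]])
    return K,cv2.Rodrigues(c['rvec'])[0],c['tvec']
def ray(n,uv,z):
    K,R,t=cam(n); o=-R.T@t; d=R.T@np.linalg.solve(K,[uv[0],uv[1],1.])
    return o+d*(z-o[2])/d[2]
def proj(n,P):
    c=r.camera_info(n);K,_,_=cam(n)
    return cv2.projectPoints(np.float64(P).reshape(-1,3),c['rvec'],c['tvec'],K,None)[0][:,0]
def save(n,f,box,k):
    im=r.camera(n)[:,:,::-1]; x,y,w,h=box
    im=cv2.convertScaleAbs(im[y:y+h,x:x+w],alpha=1.5)
    cv2.imwrite(f,cv2.resize(im,None,fx=k,fy=k,interpolation=cv2.INTER_CUBIC))
E
python3 - <<'E'
from h import *
a=cv2.resize(cv2.imread('pics/top0.png')[170:240,225:385],None,fx=5,fy=5,interpolation=2)[:300]
a=cv2.resize(cv2.imread('pics/top0.png')[175:235,225:385],None,fx=5,fy=5,interpolation=2)
b=cv2.resize(cv2.imread('pics/side0.png')[180:240,230:390],None,fx=5,fy=5,interpolation=2)
cv2.imwrite('pics/c0.png',cv2.convertScaleAbs(np.vstack([a,b]),alpha=1.5))
E
```

```text
(no output)
```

View pics/c0.png

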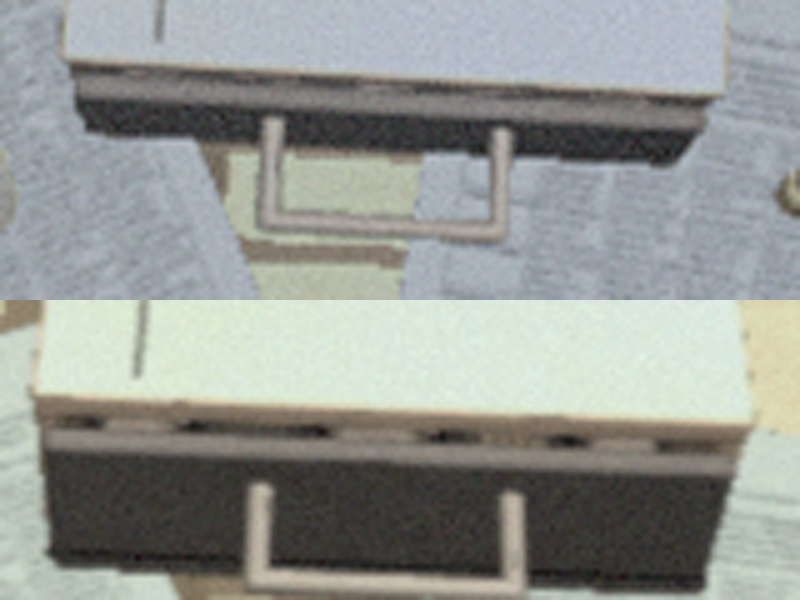

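The crop shows the bar in the top view from (263,220) to (503,230), and in the side view from (252,578) to (518,587). The scanner's upper front edge is also clear in both.

```bash
python3 - <<'E'
from h import *
T=lambda x,y:(225+(x-2)/5,175+(y-2)/5)
S=lambda x,y:(230+(x-2)/5,180+(y-302)/5)
for nm,n,f,p,q,z in [("bar","top",T,(265,219),(501,229),.078),("bar","side",S,(255,578),(516,587),.078),
  ("edge","top",T,(66,60),(725,97),.118),("edge","side",S,(36,397),(750,427),.118)]:
    a,b=ray(n,f(*p),z),ray(n,f(*q),z); d=b-a
    print(nm,n,a.round(4),b.round(4),'mid',((a+b)/2).round(4),'len',np.linalg.norm(d).round(4),'yaw',np.arctan2(d[0],-d[1]).round(4))
E
```

```text
bar top [0.5698 0.0945 0.078 ] [ 0.568 -0.008  0.078] mid [0.5689 0.0433 0.078 ] len 0.1025 yaw -0.0174
bar side [0.5693 0.0969 0.078 ] [ 0.5673 -0.0042  0.078 ] mid [0.5683 0.0463 0.078 ] len 0.1011 yaw -0.0195
edge top [0.629  0.1804 0.118 ] [ 0.6203 -0.099   0.118 ] mid [0.6247 0.0407 0.118 ] len 0.2795 yaw -0.0311
edge side [0.6254 0.1836 0.118 ] [ 0.6167 -0.0933  0.118 ] mid [0.621  0.0451 0.118 ] len 0.2771 yaw -0.0317
```

play_rows:
  commands:
    - [[-10, -12, 0, 0, 0, 0, 0.1], [-20, -25, 0, 0, 0, 0, 0.1], [-20, -25, 0, 0, 0, 0, 0.1], [-20, -25, 0, 0, 0, 0, 0.1], [-20, -25, 0, 0, 0, 0, 0.1], [-20, -25, 0, 0, 0, 0, 0.1], [-20, -25, 0, 0, 0, 0, 0.1], [-20, -25, 0, 0, 0, 0, 0.1], [-20, -25, 0, 0, 0, 0, 0.1], [-20, -25, 0, 0, 0, 0, 0.1], [-20, -25, 0, 0, 0, 0, 0.1], [-20, -25, 0, 0, 0, 0, 0.1]]

```text
time_s: 1.1
position: [0.4184, -0.2506, 0.2305]
tcp_rot: [0.0, 0.833, -0.553, -0.0]
wrist_force: [0.5, 0.0, -0.6]
width: 0.0396
```

play_rows:
  commands:
    - [[-20, -25, 0, 0, 0, 0, 0.1], [-20, -25, 0, 0, 0, 0, 0.1], [-20, -25, 0, 0, 0, 0, 0.1], [-20, -25, 0, 0, 0, 0, 0.1], [-20, -25, 0, 0, 0, 0, 0.1], [-20, -25, 0, 0, 0, 0, 0.1], [-20, -25, 0, 0, 0, 0, 0.1], [-20, -25, 0, 0, 0, 0, 0.1], [-20, -25, 0, 0, 0, 0, 0.1], [-20, -25, 0, 0, 0, 0, 0.1], [-10, -12, 0, 0, 0, 0, 0.1], [0, 0, 0, 0, 0, 0, 0.1]]

```text
time_s: 2.1
position: [0.5783, 0.048, 0.2301]
tcp_rot: [-0.001, 0.835, -0.55, -0.001]
wrist_force: [0.1, -0.4, -0.2]
width: 0.0392
```

play_rows:
  commands:
    - [[0, 0, 0, 0, 0, -0.05, 0.1], [0, 0, 0, 0, 0, -0.11, 0.1], [0, 0, 0, 0, 0, -0.11, 0.1], [0, 0, 0, 0, 0, -0.11, 0.1], [0, 0, 0, 0, 0, -0.11, 0.1], [0, 0, 0, 0, 0, -0.11, 0.1], [0, 0, 0, 0, 0, -0.11, 0.1], [0, 0, 0, 0, 0, -0.11, 0.1], [0, 0, 0, 0, 0, -0.11, 0.1], [0, 0, 0, 0, 0, -0.11, 0.1], [0, 0, 0, 0, 0, -0.1, 0.1], [0, 0, 0, 0, 0, 0, 0.1]]

```text
time_s: 3.1
position: [0.5772, 0.0419, 0.2302]
tcp_rot: [0.0, 1.0, -0.014, -0.0]
wrist_force: [-0.2, 0.6, -0.1]
width: 0.0396
```

play_rows:
  commands:
    - [[-8.5, -3, 0, 0, 0, 0, 0.1], [0, 0, 15, 0, 0, 0, 0.1], [0, 0, 20, 0, 0, 0, 0.1], [0, 0, 20, 0, 0, 0, 0.1], [0, 0, 20, 0, 0, 0, 0.1], [0, 0, 20, 0, 0, 0, 0.1], [0, 0, 20, 0, 0, 0, 0.1], [0, 0, 18, 0, 0, 0, 0.1], [0, 0, 15, 0, 0, 0, 0.1], [0, 0, 10, 0, 0, 0, 0.1], [0, 0, 5, 0, 0, 0, 0.1], [0, 0, 0, 0, 0, 0, 0.1]]

```text
time_s: 4.1
position: [0.5685, 0.0464, 0.0669]
tcp_rot: [0.0, 1.0, -0.016, -0.001]
wrist_force: [-0.9, -0.3, 0.6]
width: 0.0398
```

play_rows:
  commands:
    - [[0, 0, 0, 0, 0, 0, 1], [0, 0, 0, 0, 0, 0, 1], [0, 0, 0, 0, 0, 0, 1], [0, 0, 0, 0, 0, 0, 1], [0, 0, 0, 0, 0, 0, 1]]
  newtons: 20

```text
time_s: 4.52
position: [0.5672, 0.0465, 0.0679]
tcp_rot: [0.0, 1.0, -0.016, -0.002]
wrist_force: [-14.6, 0.4, 11.9]
width: 0.0098
```

play_rows:
  commands:
    - [[-6, 0, 0, 0, 0, 0, 1], [-12, 0, 0, 0, 0, 0, 1], [-14, 0, 0, 0, 0, 0, 1], [-14, 0, 0, 0, 0, 0, 1], [-14, 0, 0, 0, 0, 0, 1], [-14, 0, 0, 0, 0, 0, 1], [-14, 0, 0, 0, 0, 0, 1], [-14, 0, 0, 0, 0, 0, 1], [-14, 0, 0, 0, 0, 0, 1], [-14, 0, 0, 0, 0, 0, 1], [-12, 0, 0, 0, 0, 0, 1], [-3, 0, 0, 0, 0, 0, 1]]

```text
time_s: 5.52
position: [0.4232, 0.0507, 0.0679]
tcp_rot: [0.0, 1.0, -0.015, 0.0]
wrist_force: [1.6, -1.0, -6.6]
width: 0.0094
```

play_rows:
  commands:
    - [[-2, 0, 0, 0, 0, 0, 1], [-2, 0, 0, 0, 0, 0, 1], [0, 0, 0, 0, 0, 0, 1]]

```text
time_s: 5.77
position: [0.4208, 0.0509, 0.0678]
tcp_rot: [0.0, 1.0, -0.016, 0.0]
wrist_force: [0.9, -2.0, 1.1]
width: 0.0096
```

play_rows:
  commands:
    - [[-2, 0, 0, 0, 0, 0, 1], [-2, 0, 0, 0, 0, 0, 1], [-1, 0, 0, 0, 0, 0, 1], [0, 0, 0, 0, 0, 0, 1]]

```text
time_s: 6.1
position: [0.4171, 0.051, 0.0679]
tcp_rot: [-0.0, 1.0, -0.016, 0.002]
wrist_force: [7.9, -5.5, -6.5]
width: 0.0093
```

play_rows:
  commands:
    - [[-2, 0, 0, 0, 0, 0, 1], [0, 0, 0, 0, 0, 0, 1], [0, 0, 0, 0, 0, 0, 1]]

```text
time_s: 6.35
position: [0.417, 0.051, 0.0679]
tcp_rot: [-0.001, 1.0, -0.016, 0.003]
wrist_force: [15.1, -5.7, -16.3]
width: 0.0094
```

play_rows:
  commands:
    - [[0, 0, 0, 0, 0, 0, 0.1], [0, 0, 0, 0, 0, 0, 0.1], [0, 0, 0, 0, 0, 0, 0.1], [0, 0, 0, 0, 0, 0, 0.1], [0, 0, -10, 0, 0, 0, 0.1], [0, 0, -20, 0, 0, 0, 0.1], [0, 0, -20, 0, 0, 0, 0.1], [0, 0, -20, 0, 0, 0, 0.1], [0, 0, -20, 0, 0, 0, 0.1], [0, 0, -20, 0, 0, 0, 0.1], [0, 0, -15, 0, 0, 0, 0.1], [0, 0, 0, 0, 0, 0, 0.1]]

```text
time_s: 7.35
position: [0.4146, 0.0521, 0.1959]
tcp_rot: [-0.0, 1.0, -0.015, 0.002]
wrist_force: [-0.2, 0.2, -0.2]
width: 0.0394
```

```bash
python3 - <<'E'
from h import *
save("top","pics/t1.png",(210,150,180,130),4.4)
save("side","pics/s1.png",(210,150,180,130),4.4)
E
```

```text
(no output)
```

View pics/t1.png

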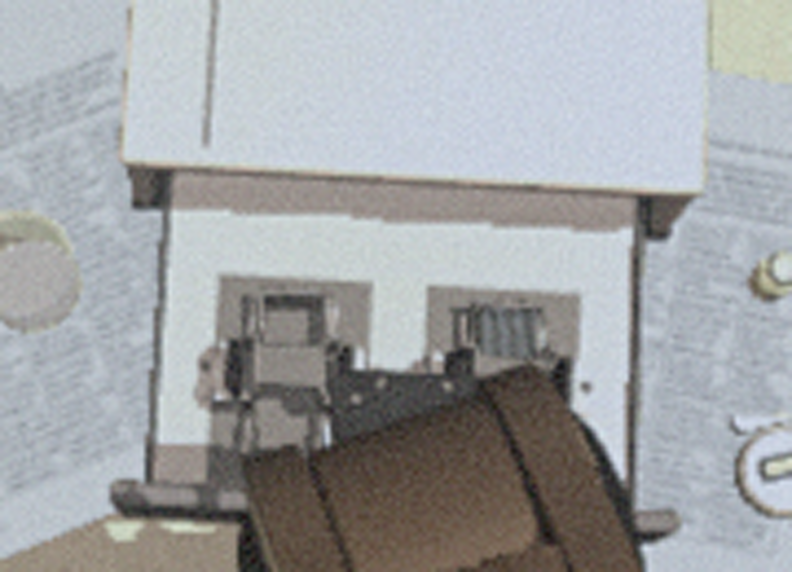

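View pics/s1.png

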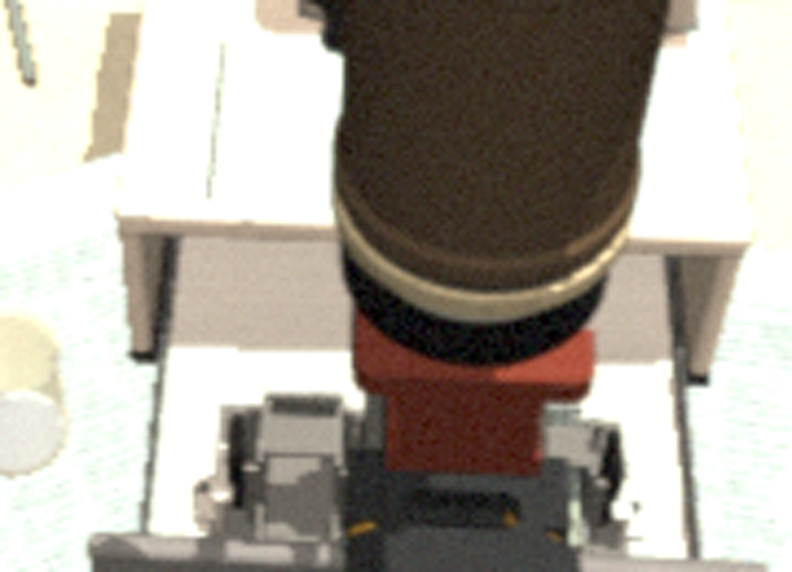

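The loaded cassette is in the right bay: its slides show at (505,330) in the top crop. The left one is open inside, so empty. I'll move the arm aside, turn the jaws and get a clear view.

play_rows:
  commands:
    - [[-5, 15, -5, 0, 0, 0, 0.1], [0, 30, 0, 0, 0, 0, 0.1], [0, 35, 0, 0, 0, 0, 0.1], [0, 35, 0, 0, 0, 0, 0.1], [0, 35, 0, 0, 0, 0, 0.1], [0, 35, 0, 0, 0, 0, 0.1], [0, 35, 0, 0, 0, 0, 0.1], [0, 35, 0, 0, 0, 0, 0.1], [0, 30, 0, 0, 0, 0, 0.1], [0, 10, 0, 0, 0, 0, 0.1], [0, 0, 0, 0, 0, 0, -1]]

```text
time_s: 8.37
position: [0.3981, -0.2453, 0.1963]
tcp_rot: [-0.001, 1.0, -0.018, -0.001]
wrist_force: [0.5, 0.4, 0.2]
width: 0.043
```

play_rows:
  commands:
    - [[0, 0, 0, 0, 0, 0.08, -1], [0, 0, 0, 0, 0, 0.12, -1], [0, 0, 0, 0, 0, 0.12, -1], [0, 0, 0, 0, 0, 0.12, -1], [0, 0, 0, 0, 0, 0.12, -1], [0, 0, 0, 0, 0, 0.12, -1], [0, 0, 0, 0, 0, 0.12, -1], [0, 0, 0, 0, 0, 0.12, -1], [0, 0, 0, 0, 0, 0.12, -1], [0, 0, 0, 0, 0, 0.12, -1], [0, 0, 0, 0, 0, 0.12, -1], [0, 0, 0, 0, 0, 0.12, -1]]

```text
time_s: 9.37
position: [0.3992, -0.2409, 0.197]
tcp_rot: [-0.0, 0.754, -0.657, -0.001]
wrist_force: [0.0, 0.2, -0.1]
width: 0.0877
```

```bash
python3 - <<'E'
from h import *
save("top","pics/t2.png",(230,170,140,105),5.7)
save("side","pics/s2.png",(230,190,140,105),5.7)
print(r.state()['joint_positions'])
E
```

```text
[ 0.65598889  0.19217549 -0.24507547  1.99362882  0.05572428  0.96351331
 -1.04723607]
```

View pics/t2.png

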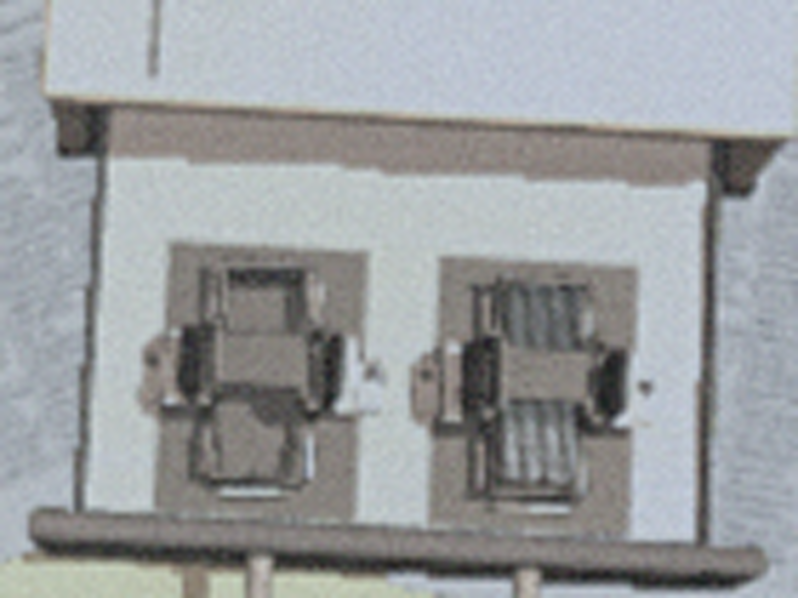

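View pics/s2.png

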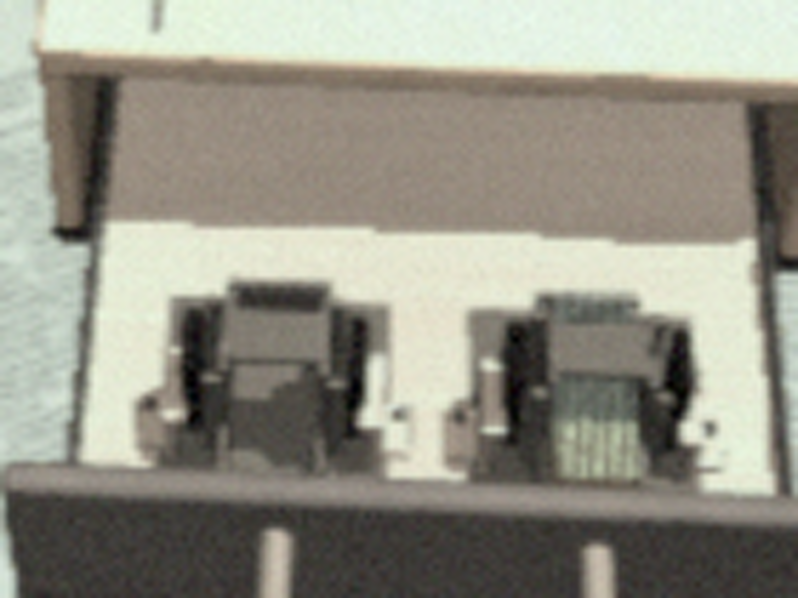

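The top crop shows the loaded yoke (z=0.082) centred near (546,377), with the black pads spanning x 463-628. In the side crop its yoke centre is near (603,348).

```bash
python3 - <<'E'
from h import *
T=lambda x,y:(230+(x-2.5)/5.7,170+(y-2.5)/5.7)
S=lambda x,y:(230+(x-2.5)/5.7,190+(y-2.5)/5.7)
def p(nm,n,uv,z): print(nm,n,ray(n,uv,z).round(4))
p("yoke","top",T(546,377),.082);p("padmid","top",T(546,379),.078);p("yoke","side",S(603,348),.082)
p("eyoke","top",T(263,363),.082);p("eyoke","side",S(278,330),.082)
for n,f,a,b in(("top",T,(47,95),(797,134)),("side",S,(40,52),(797,80))):
    A,B=ray(n,f(*a),.118),ray(n,f(*b),.118);d=B-A;print(n,A.round(4),B.round(4),np.arctan2(d[0],-d[1]).round(4))
psi=-.031
for b in ((.569-.150,.0448+.0047),):
    # pull->bay: front face x = pull+.057 ; bay .062 behind
    for s in(-.054,.054):
        l=np.array([.057+.062,s]);c,q=np.cos(psi),np.sin(psi)
        print('bay pred',(np.array(b)+[c*l[0]-q*l[1],q*l[0]+c*l[1]]).round(4))
im=r.camera("top");print(r.state()['position'],r.state()['tcp_rot'])
E
```

```text
yoke top [ 0.534  -0.0091  0.082 ]
padmid top [ 0.5338 -0.0095  0.078 ]
yoke side [ 0.5333 -0.0066  0.082 ]
eyoke top [0.5366 0.0978 0.082 ]
eyoke side [0.538  0.1008 0.082 ]
top [0.6298 0.1804 0.118 ] [ 0.6223 -0.0986  0.118 ] -0.0269
side [0.6262 0.1841 0.118 ] [ 0.6197 -0.074   0.118 ] -0.0252
bay pred [ 0.5363 -0.0082]
bay pred [0.5396 0.0998]
[ 0.39929317 -0.24143833  0.19717813] [-5.17939945e-05  7.56545969e-01 -6.53940221e-01 -6.18089166e-04]
```

play_rows:
  commands:
    - [[0, 0, 0, 0, 0, 0.0875, -1], [0, 0, 0, 0, 0, 0.0875, -1], [-18, -10, 0, 0, 0, 0, -1], [-24, -13, 0, 0, 0, 0, -1], [-27, -14, 0, 0, 0, 0, -1], [-27, -14, 0, 0, 0, 0, -1], [-27, -14, 0, 0, 0, 0, -1], [-27, -14, 0, 0, 0, 0, -1], [-27, -14, 0, 0, 0, 0, -1], [-27, -14, 0, 0, 0, 0, -1], [-22, -14, 0, 0, 0, 0, -1], [-11, -8, 0, 0, 0, 0, -1]]

```text
time_s: 10.52
position: [0.5372, -0.0065, 0.1975]
tcp_rot: [0.001, -0.698, 0.716, 0.001]
wrist_force: [0.4, 0.4, -0.5]
width: 0.088
```

play_rows:
  commands:
    - [[0, 0, 0, 0, 0, 0, -1], [0, 0, 0, 0, 0, 0, -1]]

```text
time_s: 10.68
position: [0.536, -0.0108, 0.1971]
tcp_rot: [-0.0, -0.696, 0.718, 0.0]
wrist_force: [-0.2, -1.3, -0.2]
width: 0.0879
```

play_rows:
  commands:
    - [[-2.5, 1, 0, 0, 0, 0, -1], [0, 0, 10, 0, 0, 0, -1], [0, 0, 18, 0, 0, 0, -1], [0, 0, 20, 0, 0, 0, -1], [0, 0, 20, 0, 0, 0, -1], [0, 0, 16, 0, 0, 0, -1], [0, 0, 10, 0, 0, 0, -1], [0, 0, 0, 0, 0, 0, -1], [0, 0, 0, 0, 0, 0, -1]]

```text
time_s: 11.43
position: [0.5351, -0.0091, 0.1034]
tcp_rot: [-0.0, -0.694, 0.72, 0.0]
wrist_force: [0.4, 0.1, 0.5]
width: 0.0878
```

```bash
python3 - <<'E'
from h import *
save("side","pics/s3.png",(230,170,140,105),5.7)
E
```

```text
(no output)
```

View pics/s3.png

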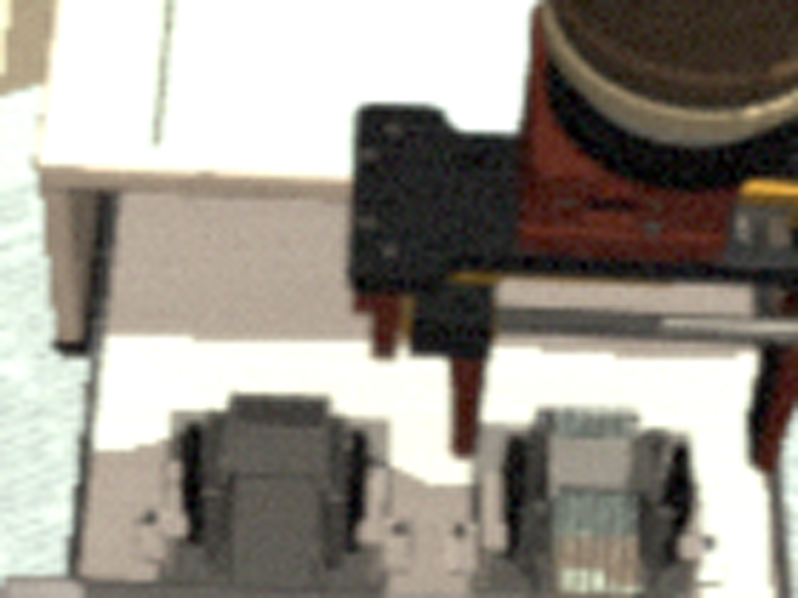

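The tips are at (463,455) and (765,470) in this crop, either side of the loaded yoke at about (602,460). I'll compare them in the same camera's frame.

```bash
python3 - <<'E'
from h import *
S=lambda x,y:(230+(x-2.5)/5.7,170+(y-2.5)/5.7)
p=r.state()['position'];print(p)
print(ray("side",S(463,455),p[2]-.008),ray("side",S(765,470),p[2]-.008))
print(ray("side",S(602,462),.082))
print((proj("side",[p-[0,0,.008]])-[230,170])*5.7+2.5)
E
```

```text
[ 0.53576006 -0.00884678  0.10409818]
[0.52570483 0.04068246 0.09609818] [ 0.52212601 -0.05659897  0.09609818]
[ 0.53332781 -0.00626645  0.082     ]
[[614.04683787 432.06379333]]
```

play_rows:
  commands:
    - [[-1, 0.5, 8, 0, 0, 0, -1], [0, 0, 12, 0, 0, 0, -1], [0, 0, 12, 0, 0, 0, -1], [0, 0, 8, 0, 0, 0, -1], [0, 0, 2, 0, 0, 0, -1], [0, 0, 0, 0, 0, 0, -1], [0, 0, 0, 0, 0, 0, -1]]
  newtons: 30

```text
time_s: 12.07
position: [0.5351, -0.0074, 0.0614]
tcp_rot: [-0.0, -0.695, 0.719, 0.0]
wrist_force: [-0.5, 0.6, -0.6]
width: 0.0876
```

play_rows:
  commands:
    - [[0, 0, 0, 0, 0, 0, -0.6], [0, 0, 0, 0, 0, 0, -0.45], [0, 0, 0, 0, 0, 0, -0.4], [0, 0, 0, 0, 0, 0, -0.3], [0, 0, 0, 0, 0, 0, -0.2], [0, 0, 0, 0, 0, 0, 0], [0, 0, 0, 0, 0, 0, 1], [0, 0, 0, 0, 0, 0, 1], [0, 0, 0, 0, 0, 0, 1], [0, 0, 0, 0, 0, 0, 1]]
  newtons: 30

```text
time_s: 12.9
position: [0.5357, -0.0075, 0.0625]
tcp_rot: [0.0, -0.695, 0.719, -0.001]
wrist_force: [-2.1, -1.3, 8.9]
width: 0.048
```

play_rows:
  commands:
    - [[0, 0, -2, 0, 0, 0, 1], [0, 0, -3, 0, 0, 0, 1], [0, 0, -4, 0, 0, 0, 1], [0, 0, -4, 0, 0, 0, 1], [0, 0, 0, 0, 0, 0, 1]]

```text
time_s: 13.32
position: [0.5353, -0.0075, 0.0753]
tcp_rot: [0.0, -0.695, 0.719, -0.0]
wrist_force: [-0.0, 0.4, -3.2]
width: 0.0474
```

The wrist reads 3.2 N down, which fits a free cassette. Continuing the lift.

play_rows:
  commands:
    - [[0, 0, -6, 0, 0, 0, 1], [0, 0, -12, 0, 0, 0, 1], [0, 0, -14, 0, 0, 0, 1], [0, 0, -15, 0, 0, 0, 1], [0, 0, -15, 0, 0, 0, 1], [0, 0, -15, 0, 0, 0, 1], [0, 0, -15, 0, 0, 0, 1], [0, 0, -15, 0, 0, 0, 1], [0, 0, -12, 0, 0, 0, 1], [0, 0, -8, 0, 0, 0, 1], [0, 0, -3, 0, 0, 0, 1], [0, 0, 0, 0, 0, 0, 1]]

```text
time_s: 14.32
position: [0.5354, -0.0075, 0.2056]
tcp_rot: [0.0, -0.695, 0.719, -0.001]
wrist_force: [1.6, -0.5, -3.4]
width: 0.0475
```

play_rows:
  commands:
    - [[0, 0, 0, 0, 0, 0, 1], [0, 0, 0, 0, 0, 0, 1], [0, 0, 0, 0, 0, 0, 1], [0, 0, 0, 0, 0, 0, 1]]

```text
time_s: 14.65
position: [0.5348, -0.0075, 0.204]
tcp_rot: [-0.0, -0.695, 0.719, 0.0]
wrist_force: [-0.5, -0.8, -2.7]
width: 0.0474
```

```bash
python3 - <<'E'
from h import *
save("side","pics/s4.png",(180,120,266,200),3)
save("top","pics/t4.png",(180,120,266,200),3)
s=r.state();print(s['wrist_force'],s['moment'],s['width'],s['position'])
E
```

```text
[-0.13468168 -0.29557334 -2.5074389 ] [ 0.05547589 -0.00857813 -0.03027638] 0.04760077356098753 [ 0.53493892 -0.00743677  0.20422926]
```

View pics/s4.png

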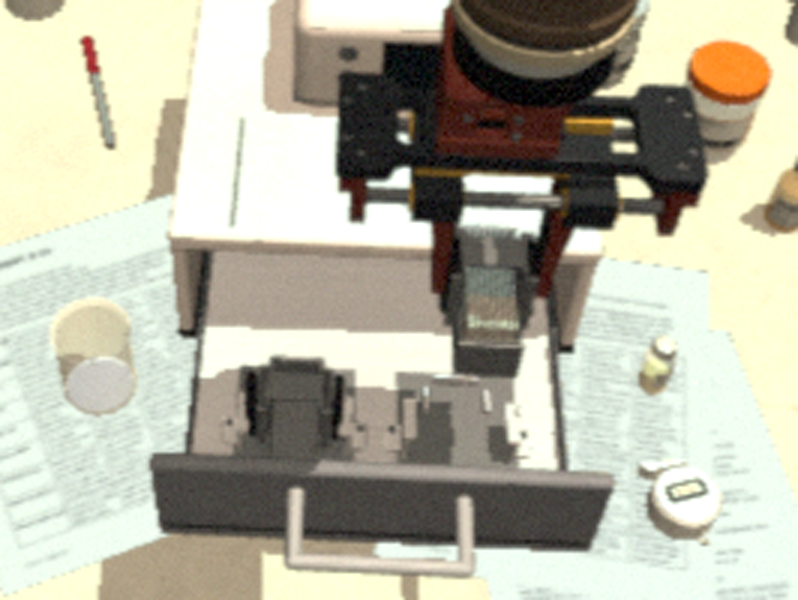

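View pics/t4.png

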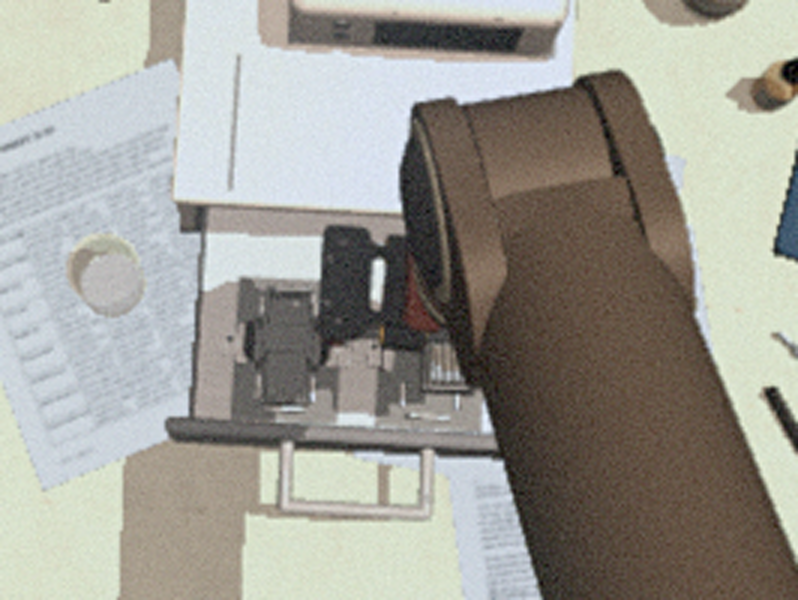

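The cassette hangs in the jaws with its slides visible at (490,300). The right bay is bare, the left cassette is seated, and the bystanders are untouched. One last check for level and drawer position before handing in.

```bash
python3 - <<'E'
from h import *
C=lambda P:((proj("side",P)-[180,120])*3+1).round(0).tolist()
c,q=np.cos(-.03),np.sin(-.03);R=np.array([[c,-q,0],[q,c,0],[0,0,1]])
o=np.array([.535,-.0075,.1635])
print(C([o+R@np.array(v) for v in((-.043,.018,0),(-.043,-.018,0),(-.043,.018,.03),(-.043,-.018,.03),(-.015,.015,.06),(-.015,-.015,.06))]))
for p in((297,563),(468,568)):print(ray("side",(180+(p[0]-1)/3,120+(p[1]-1)/3),.078))
b=cv2.imread('pics/s4.png')[215:395,420:570];cv2.imwrite('pics/s4c.png',cv2.resize(b,None,fx=3.3,fy=3.3))
E
```

```text
[[454.0, 373.0], [519.0, 376.0], [460.0, 342.0], [526.0, 345.0], [470.0, 268.0], [525.0, 270.0]]
[0.41680476 0.09807274 0.078     ]
[ 4.15876585e-01 -2.32418877e-04  7.80000000e-02]
```

View pics/s4c.png

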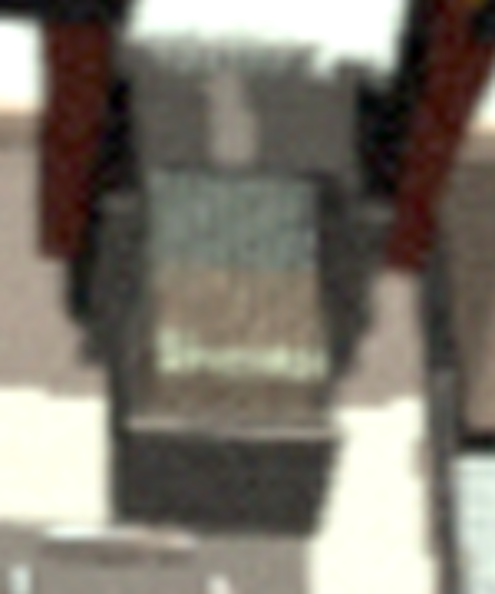

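The front-bottom corners are seen at (455,374) and (515,376), against (454,373) and (519,376) predicted for a level cassette. The drawer bar is at x = 0.416, so it is fully out.

```bash
python3 -c "
from plant import r
print(r.close_job())"
```

```text
the job is handed in; nothing more can be done
None
```

The job is handed in: the loaded cassette is held still in the air by its pinched catches, about 14 cm above its bay, with the drawer left out.

- **Drawer:** I pulled it by its bar for about 150 mm, until the force rose at the stop. The last camera check put the bar about 152 mm from its shut position.
- **Cassette:** the loaded one was in the right bay. I pinched its catches with 30 N and lifted it straight up. The fingers read 47.5 mm, against the 50 mm expected with both catches in. I took this as both fully pinched, and the hooks came free.
- **Level and held:** in the last side view the front-bottom corners were within about 4 pixels of where a level cassette should appear, at that picture's 3x enlargement. The wrist carries about 2.5 to 3 N, which fits the cassette's weight.
- **Everything else:** the empty cassette is still seated in the left bay, and the beaker, counter and vial look undisturbed. In the last top view the arm hides the counter and vial, so for those I relied on the side view.
- **Disagreements:** the two cameras differed by about 2.5 mm sideways on the cassette's position, so I aimed between them.

The arm's clock read about 15 s of the 40 s allowed.

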